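# Pull-test a string clamp on the load tester

### The job

On the clamp tester, turn the black preload knob back to its zero stop (counter-clockwise). Then swing the ratchet lever counter-clockwise (its handle moves from left to right) by exactly five clicks from rest, never reaching the sixth, and finish holding the lever there by its handle: it springs back if you let go, so do not release it. Leave everything else on the bench where it is.

Things in the scene. Friction and masses are not known exactly. Their poses are not given: they have to be found in the camera images.
- rig: bench load tester for string clamps: aluminium base plate 240 x 420 x 18 mm fixed to the table, carrying (from left to right, seen from the robot) a blue drum with the ratchet lever, a round dial gauge with its face up, 68 mm high, and a black bar knob on a low block at the right front. Origin under the plate's centre; x points away from the robot side, y to the left, z up; turned by up to 17 degrees about z.
- preload (a joint): angle of the black preload knob in rad, 0 at its zero stop and 2.6 at the other end; it grows as the knob turns CLOCKWISE seen from above, so it goes back to zero counter-clockwise. It starts 0.7 to 2.3 rad away from zero and stays where it is left (friction about 0.05 N m, no spring). Its axis is vertical.
- preload_grip (a point): point on the knob's axis at the height to grip it, 77 mm over the table. The knob is an upright bar 46 mm long, 14 mm wide and 32 mm high (its top is 84 mm over the table) on a disc 48 mm across. The bar lies along the point's x axis; the point turns with the knob. At the zero stop the bar lies along the rig's x axis and its end with the small white mark points to -x of the rig (the robot's side), at the steel stop pin.
- lever (a joint): angle of the ratchet lever in rad, 0 at rest on its stop, growing as the lever turns COUNTER-CLOCKWISE seen from above (the handle sweeps on the robot's side from left to right); end stop at 1.6. One click every 0.2 rad, so click n sits at 0.2 n. A return spring (0.6 N m at rest, growing by 0.6 N m per rad) pulls it back; the click mechanism adds a ripple of +-0.45 N m (push eases just before each click and stiffens after it). It does not latch: let go, it flies back to rest.
- lever_axis (a point): point on the lever's vertical axis, over the drum, at the height of point handle_grip (114 mm over the table); fixed to the rig at rig x = +30 mm, y = +100 mm.
- handle: upright round black grip on the free end of the lever, 23 mm across (28 mm at the lips at both ends), 62 mm high, from 80 to 142 mm over the table; origin at the centre of its foot. Fixed to the lever, it turns with it on a circle of radius 140 mm about point lever_axis; one click moves it 28 mm. At rest it lies, seen from the axis, 0.6 rad clockwise (from above) of the rig's -x direction.
- handle_grip (a point): middle of that handle, the point to grip or push, 114 mm over the table.
- grip_roll: roll of overgrip tape, a black rubber ring 48 mm across, 26 mm high, lying on the base plate between knob and lever; origin under its centre. Not needed: leave it alone.
- spare_clamp: spare string clamp, 75 x 22 x 24 mm, lying on the base plate behind the knob; origin under its centre. Not needed: leave it alone.
- mug: white mug, 80 mm across, 90 mm high, standing to the right of the base plate; origin under its centre. Not needed: leave it alone.
- grommet_tray: grey tray of grommets, 110 x 80 x 30 mm, to the right of the base plate; origin under its centre. Not needed: leave it alone.
- water: water bottle, 64 mm across, 190 mm high, standing to the left of the base plate; origin under its centre. Not needed: leave it alone.
- awl: awl with a black handle, 150 mm long, lying to the left of the base plate; origin under its middle. Not needed: leave it alone.

How it is judged (in metres and radians):
On the way, in this order (a step that is already met when the one before it is completed fails the run):
1. the preload knob is back at its zero stop while the lever is still at rest (value of joint preload below 0.08 rad and value of joint lever below 0.1 rad), for 0.1 s.
2. the lever is held at the fifth click by its handle (value of joint lever between 0.91 and 1.09 rad and value of joint preload below 0.1 rad and contact force between the fingers and handle above 1 N), for 0.3 s.
At the end, for the whole second after the job is handed in: the preload knob is within 0.1 rad of its zero stop, the lever stands still at the fifth click (1.0 rad, within 0.09 rad) and the fingers press on its handle with more than 1 N (all of step 2 and velocity of joint lever between -0.1 and 0.1 rad/s); the arm keeps its last pose, push and grip.
It fails at once if the lever reaches the sixth click (beyond 1.18 rad) (value of joint lever above 1.18 rad).
It fails at once if something else on the bench is moved by more than 25 mm or tipped (distance of any of grip_roll, spare_clamp, mug, grommet_tray, water, awl from where it was at the start of the episode above 0.025 m or angle between any of grip_roll, spare_clamp, mug, grommet_tray, water's own z axis and vertical above 0.4 rad).
It also fails if it takes over 72 s, if anything falls off the work surface, if the arm or the gripper's body presses on something with over 40 N, if the wrist force passes 120 N, or if a joint passes its speed limit or range.

### The arm

A 7-joint arm with a two-finger parallel gripper is mounted at the origin on the work surface. World frame = base frame: x ahead of the robot, y to its left, z up, the work surface at z = 0. Lengths are in m, angles in degrees, forces in N, time in s.
With the tool pointing down it reaches from about 0.35 to 0.9 m from the base axis. Payload 7.2 kg.
Tool frame: the origin (TCP) lies on the mounting face of the last link; the fingertips stand 182 mm ahead of it and the grasp point (between the pads) lies 163 mm ahead of it; z points along the fingers, y is the direction in which the jaws open and shut (so a half turn about z gives the same grasp; the last joint's range is limited). The gripper opens to 88 mm and grips with 3 to 60 N. Pads are 20 mm wide; open, the fingers measure 115 mm over their backs; the gripper's body (75 mm by 178 mm) begins 61 mm behind the grasp point.
Start: joints at [-73.98, 23.554, -0.728, 91.456, 0.321, 64.991, -4.71], TCP at [0.213, 0.588, 0.405] pointing down, gripper open.
Joint ranges: [-169.25, 169.25], [-16.82, 113.86], [-84.01, 82.57], [7.8, 145.47], [-59.2, 239.2], [7.22, 106.19], [-163.78, 163.78]. Speed limits (degrees/s): [136.94, 136.94, 172.46, 172.46, 180, 180, 180].

### API

Orientations are given as a 3x3 rotation matrix whose columns are the frame's x, y, z axes.
In Python, from cell import bot gives the robot as it stands. The module is installed in compiled form; this text tells all that it offers.
- The arm moves only by the tool step_arm, never from a script. Its argument "motion" is a list of rows, each a list of 5 numbers: the shift along the tool's x, y, z in mm, then the turn about the tool's z in degrees, then the finger opening in mm, from 0 to 87.8. In form: [[x, y, z, yaw, jaw], ...]. A call has 1 to 10 rows; each row is the pose to reach, as a shift and turn from the pose measured when the call began, along the tool's axes at that moment; what a row does not reach only later rows make up. A row lasts 1/10 s, in which the tool goes at most 50 mm and 8.59 degrees, less where a joint would pass 70% of its speed; a pose out of reach is approached as far as the arm can. A call with a gripper value outside its range is refused whole. The fingers move at their own pace and stop on an object; the grip force is fixed at half the most. Time passes only in rows, so rows that repeat a pose let the fingers close. It gives the time, the measured TCP pose, the force and the opening at its end, in the units of the state.
- bot.get_state(): the state, without advancing time (a new reading comes with each control period).
- bot.capture(name): name is "side" or "top"; returns the picture (400x640x3 uint8, red, green, blue); there is no depth.
- bot.camera_params(name): a dict with "vfov" (degrees; the focal length in pixels is half the picture's height over the tangent of half this angle, whatever the lens; pixels are square), "cx", "cy" (the principal point, pixels), "R" (3x3) and "t" (3): a world point X has camera coordinates R X + t. Camera axes: x right, y down, z forward; pixel columns grow to the right and rows downward; lengths in m; the calibration is good to about 2 mm. A picture is of the moment at which its call begins. camera_params takes no time and is no camera call.
- bot.hand_in(): hands the job in, once; it reports no verdict.
The state is a dict: "t": time; "joint_positions": joint angles; "dq": joint speeds; "joint_torque": joint torques, N m; "ee_pos": TCP position; "tcp_rot": TCP orientation; "wrist_force": force on the tool from outside, world axes, zero at the start; "wrist_torque": the same for the moment, N m; "width": finger opening in m.
Only numpy, scipy, OpenCV 4.12 (cv2) and the standard library are available. Lean on these libraries where they do the work, as an engineer would, in place of code of your own. Each camera call takes 0.05 s, during which the arm holds its last target.

## Working session

There is one attempt and no reset: what is moved stays moved. The work goes in short steps, Python scripts to look and compute and a tool call to move; the robot and the scene stay as the last step left them, time stands still between calls to the robot, and variables do not carry over. Pictures are saved under pics/ and viewed, and the job is handed in when it is done.

Besides the shell and the picture viewer there is one more tool, called after ">>>" as a command line: name --pt "numbers of a row" for each row, then --argument value for the rest. step_arm: Moves the arm, as the interface text tells. Its arguments: {"type":"object","properties":{"motion":{"type":"array","items":{"type":"array","items":{"type":"number"}}}},"required":["motion"]}

```bash
mkdir -p pics
python3 - <<'E'
from cell import bot
import cv2,numpy as np
for n in("side","top"):
    im=bot.capture(n); cv2.imwrite(f"pics/{n}0.png",im[:,:,::-1])
    p=bot.camera_params(n); print(n,p)
s=bot.get_state(); print(s["t"],s["ee_pos"],s["tcp_rot"],s["width"],s["wrist_force"])
E
```

```text
side {'vfov': 54.81154839313322, 'cx': 323.1185163984081, 'cy': 199.35014650327366, 'R': array([[ 0.80475648, -0.59359698,  0.00310346],
       [-0.3120965 , -0.42755386, -0.84840643],
       [ 0.50493839,  0.681792  , -0.52933628]]), 't': array([-0.46402763,  0.26379413,  0.60151476])}
top {'vfov': 54.617524786214105, 'cx': 316.22184387885875, 'cy': 202.01923114415663, 'R': array([[ 0.02644763, -0.99949051, -0.01786757],
       [-0.98394691, -0.02287234, -0.17698964],
       [ 0.17649079,  0.02226169, -0.98405052]]), 't': array([0.02699291, 0.56601244, 0.8797738 ])}
0.1 [0.21300921 0.58739014 0.40390268] [[-9.40116741e-01  3.40852419e-01 -3.76442208e-04]
 [ 3.40852605e-01  9.40115706e-01 -1.40014675e-03]
 [-1.23344175e-04 -1.44461271e-03 -9.99998949e-01]] 0.08798903082677936 [-0.41835056 -0.57892106  0.04092514]
```

View pics/top0.png

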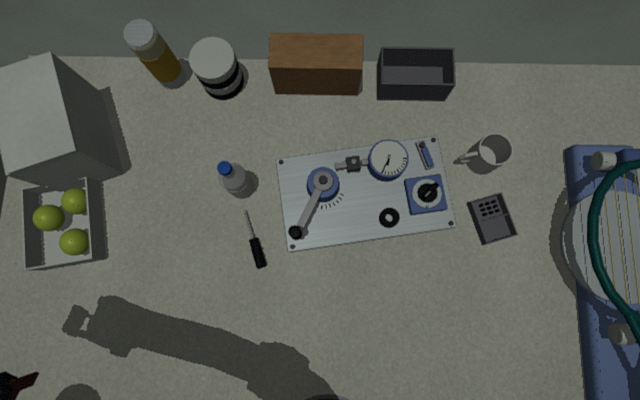

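View pics/side0.png

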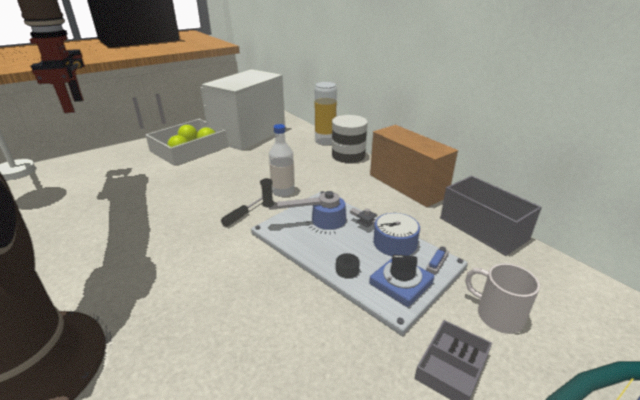

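Run:
```python
import cv2
a=cv2.imread("pics/top0.png")[125:260,265:465]; cv2.imwrite("pics/topz.png",cv2.resize(a,None,fx=4,fy=4,interpolation=cv2.INTER_CUBIC))
a=cv2.imread("pics/side0.png")[170:335,240:480]; cv2.imwrite("pics/sidez.png",cv2.resize(a,None,fx=3.3,fy=3.3,interpolation=cv2.INTER_CUBIC))
```

```text
(no output)
```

View pics/topz.png

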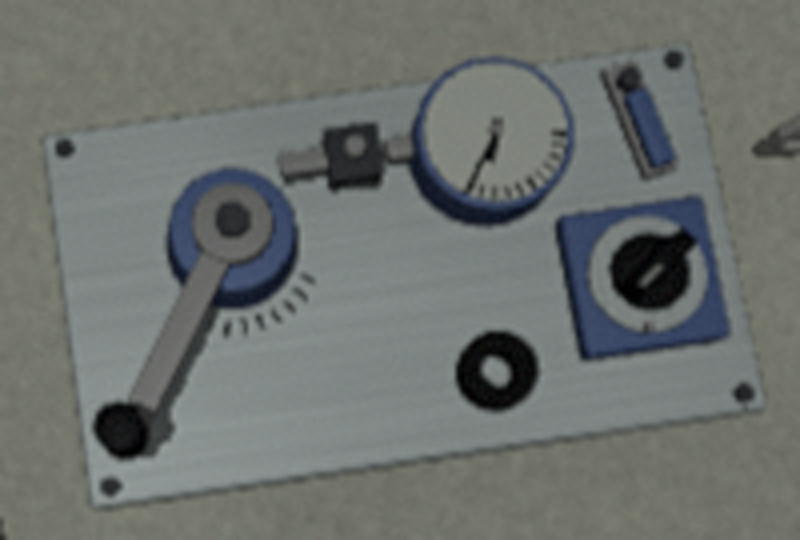

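View pics/sidez.png

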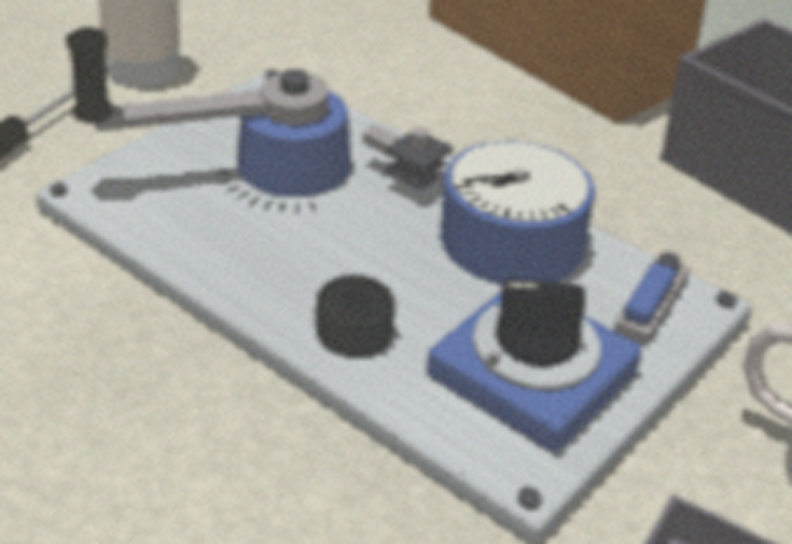

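```bash
cat > h.py <<'E'
from cell import bot
import numpy as np, cv2
from scipy.optimize import least_squares
P={n:bot.camera_params(n) for n in("side","top")}
def f(n): return 200/np.tan(np.radians(P[n]["vfov"])/2)
def proj(n,X,k=0):
    p=P[n]; c=np.asarray(X)@p["R"].T+p["t"]; q=c[...,:2]/c[...,2:]
    r2=(q**2).sum(-1,keepdims=True); q=q*(1+k*r2)
    return f(n)*q+[p["cx"],p["cy"]]
def back(n,uv,z,k=0):
    p=P[n]; q0=(np.asarray(uv,float)-[p["cx"],p["cy"]])/f(n); q=q0.copy()
    for _ in range(20): q=q0/(1+k*(q**2).sum())
    d=p["R"].T@np.append(q,1); o=-p["R"].T@p["t"]; return o+d*(z-o[2])/d[2]
def rig(v,X):
    x,y,a=v; c,s=np.cos(a),np.sin(a); X=np.atleast_2d(np.asarray(X,float))
    return np.c_[x+c*X[:,0]-s*X[:,1],y+s*X[:,0]+c*X[:,1],X[:,2]]
E
python3 - <<'E'
from h import *
Z=lambda z:np.array(z)/4+[265,125]
S=lambda z:np.array(z)/3.3+[240,170]
C=[[.12,.21,.018],[.12,-.21,.018],[-.12,-.21,.018],[-.12,.21,.018]]
T=Z([[43,140],[690,45],[765,408],[95,505]])
AX=[[.03,.1,.114]]
# lens check
Sd=S([[750,310],[537,528],[40,192]])
for use in("top","both"):
  def res(v):
    r=(proj("top",rig(v,C),v[3])-T).ravel() if 0 else (proj("top",rig(v[:3],C),v[3])-T).ravel()
    if use=="both": r=np.r_[r,(proj("side",rig(v[:3],np.array(C)[[1,2,3]]),v[4])-Sd).ravel()]
    return r
  o=least_squares(res,[.6,0,0,0,0]); print(use,o.x,np.degrees(o.x[2]),np.round(o.fun,2))
  v=o.x
r=rig(v[:3],[[.03,.1,.114],[.03-.14*np.cos(.6),.1+.14*np.sin(.6),.114],[.03-.14*np.cos(.6),.1+.14*np.sin(.6),.142]])
print(r); print((proj("top",r,v[3])-[265,125])*4,(proj("side",r,v[4])-[240,170])*3.3)
kt=np.array(v); np.save("v.npy",v)
for z in(.05,.052,.084): print(z,back("top",Z([650,272]),z,v[3]),back("top",Z([690,240]),z,v[3]),back("top",Z([653,273]),z,v[3]),back("side",S([543,300]),z,v[4]))
p=P["top"]; print(-p["R"].T@p["t"])
E
```

```text
top [ 0.59827011 -0.08058367  0.17105544 -0.12050131  0.        ] 9.80075465503237 [ 0.48 -1.24 -0.4  -0.26  0.07  0.13 -0.16  1.27]
both [ 0.59820613 -0.08260269  0.16644781 -0.15619276 -0.09165722] 9.536757166757843 [ 1.47 -1.56  0.06  0.43  0.    0.45  0.4   0.92  0.89 -2.21 -0.16 -0.02
 -1.66 -0.75]
[[0.61122349 0.02098567 0.114     ]
 [0.4841764  0.07979925 0.114     ]
 [0.4841764  0.07979925 0.142     ]]
[[240.49750661 208.99459861]
 [128.86907442 430.44999614]
 [125.397781   425.26222914]] [[297.49700646  48.75420147]
 [ 90.69360309  69.40252464]
 [ 87.57860121  32.35443637]]
0.05 [ 0.59389248 -0.22917523  0.05      ] [ 0.61453825 -0.25480197  0.05      ] [ 0.59331763 -0.2310247   0.05      ] [ 0.61660659 -0.2112358   0.05      ]
0.052 [ 0.59347137 -0.22863068  0.052     ] [ 0.61407208 -0.25420148  0.052     ] [ 0.59289778 -0.23047611  0.052     ] [ 0.61472438 -0.21270053  0.052     ]
0.084 [ 0.58673365 -0.21991782  0.084     ] [ 0.60661342 -0.24459376  0.084     ] [ 0.58618012 -0.22169867  0.084     ] [ 0.58460894 -0.23613625  0.084     ]
[0.40094031 0.02033993 0.9664025 ]
```

Run:
```python
import cv2,numpy as np
a=cv2.imread("pics/top0.png")[168:220,398:456]; b=cv2.imread("pics/side0.png")[245:310,365:440]
f=lambda a:cv2.convertScaleAbs(cv2.resize(a,(400*a.shape[1]//a.shape[1],int(400*a.shape[0]/a.shape[1])),interpolation=cv2.INTER_CUBIC),alpha=1.6)
a,b=f(a),f(b); h=max(a.shape[0],b.shape[0]); o=np.zeros((h,800,3),np.uint8); o[:a.shape[0],:400]=a;o[:b.shape[0],400:]=b
cv2.imwrite("pics/kn.png",o)
```

```text
(no output)
```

View pics/kn.png

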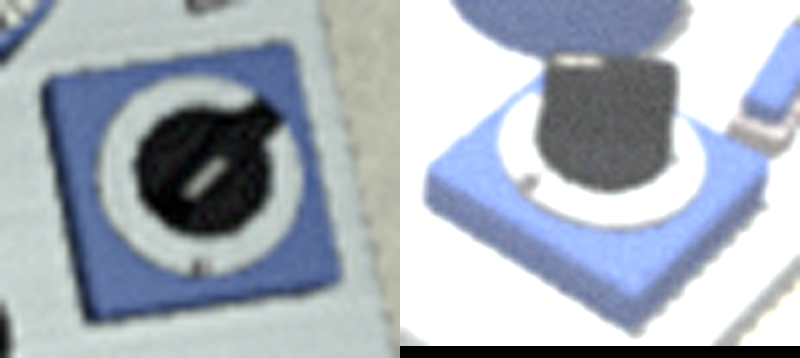

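>>> step_arm --pt "-20 -20 0 0 60" --pt "-50 -50 0 0 60" --pt "-85 -85 0 2 60" --pt "-120 -120 0 4 50" --pt "-155 -155 0 6 50" --pt "-190 -190 0 8 50" --pt "-225 -225 0 11 50" --pt "-260 -260 0 14 50" --pt "-295 -295 0 17 50" --pt "-330 -330 0 20 50"

```text
t: 1.1
ee_pos: [0.411, 0.1626, 0.4045]
tcp_rot: [[-0.766, 0.643, -0.0], [0.643, 0.766, -0.001], [-0.0, -0.001, -1.0]]
wrist_force: [0.8, 0.6, 0.0]
width: 0.0499
```

```bash
cat >> h.py <<'E'
def st():
    s=bot.get_state(); R=s["tcp_rot"]; g=s["ee_pos"]+.163*R[:,2]
    print("t",s["t"],"tcp",s["ee_pos"].round(4),"grasp",g.round(4),"jawang",round(np.degrees(np.arctan2(R[1,1],R[0,1])),2),"tilt",R[:2,2].round(4),"w",round(s["width"],4),"F",s["wrist_force"].round(1),"M",s["wrist_torque"].round(2),"q",np.round(s["joint_positions"],1))
    return s
def to(s,target,jaw=None):
    R=s["tcp_rot"]; g=s["ee_pos"]+.163*R[:,2]; a=np.degrees(np.arctan2(R[1,1],R[0,1]))
    print("shift mm",(1000*R.T@(np.array(target)-g)).round(1), "yaw", None if jaw is None else round((a-jaw+90)%180-90,1))
E
python3 - <<'E'
from h import *
s=st(); to(s,[.594,-.230,.24],45)
E
```

```text
t 1.1 tcp [0.411  0.1626 0.4045] grasp [0.411  0.1625 0.2415] jawang 49.96 tilt [-0.0003 -0.001 ] w 0.0499 F [0.8 0.6 0. ] M [ 0.04 -0.09  0.01] q [-43.2   5.1  16.5 116.4  -1.6  58.8  24. ]
shift mm [-392.6 -182.7    1.8] yaw 5.0
```

>>> step_arm --pt "-42 -20 0 1 44" --pt "-84 -40 0 2 44" --pt "-126 -60 0 3 44" --pt "-168 -80 0 4 44" --pt "-210 -100 0 5 44" --pt "-252 -118 0 5 44" --pt "-294 -136 0 5 44" --pt "-336 -155 2 5 44" --pt "-372 -172 2 5 44" --pt "-392 -183 2 5 44"

```text
t: 2.1
ee_pos: [0.5938, -0.2328, 0.4021]
tcp_rot: [[-0.705, 0.709, -0.001], [0.709, 0.705, -0.002], [-0.001, -0.003, -1.0]]
wrist_force: [0.6, 0.7, -0.4]
width: 0.0441
```

>>> step_arm --pt "0 0 30 0 44" --pt "0 0 60 0 44" --pt "0 0 90 0 44" --pt "0 0 105 0 44" --pt "0 0 105 0 44"

```text
t: 2.6
ee_pos: [0.593, -0.2326, 0.2948]
tcp_rot: [[-0.705, 0.709, -0.006], [0.709, 0.705, -0.001], [0.003, -0.005, -1.0]]
wrist_force: [0.2, 0.7, -0.2]
width: 0.0439
```

Run:
```python
from h import *
s=st(); to(s,[.594,-.230,.077],45)
a=bot.capture("top")[150:250,370:490]; b=bot.capture("side")[200:320,340:484]
f=lambda a:cv2.convertScaleAbs(cv2.resize(a[:,:,::-1],(400,333),interpolation=cv2.INTER_CUBIC),alpha=1.6)
cv2.imwrite("pics/k2.png",np.hstack([f(a),f(b)]))
```

```text
t 2.6 tcp [ 0.593  -0.2326  0.2948] grasp [ 0.5921 -0.2328  0.1318] jawang 44.83 tilt [-0.0055 -0.0014] w 0.0439 F [ 0.2  0.7 -0.2] M [-0.04 -0.   -0.  ] q [ -2.6  33.1  28.4  97.4 -18.4  54.5  77.5]
shift mm [ 0.5  3.6 54.8] yaw -0.2
```

View pics/k2.png

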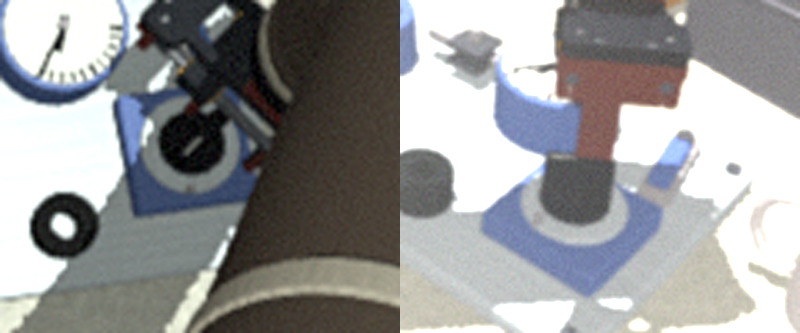

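Run:
```python
from h import *
v=np.load("v.npy"); s=bot.get_state(); R=s["tcp_rot"]; t=s["ee_pos"]
tip=t+.182*R[:,2]
for k in(0,v[3],-.12):
  for e in(-.022,.022,-.034,.034,0):
    print(round(k,3),e,(proj("top",tip+R[:,1]*e,k)-[370,150])*400/120, end=" ")
  print()
print((proj("top",np.array([.594,-.23,.052]),v[3])-[370,150])*400/120)
for k in(0,v[4]):
  print([((proj("side",tip+R[:,1]*e,k)-[340,200])*400/144).round(1) for e in(-.03,.03,0)], ((proj("side",np.array([.594,-.23,.084]),k)-[340,200])*400/144))
```

```text
0 -0.022 [254.05981162 146.84710847] 0 0.022 [206.05829311 100.36702591] 0 -0.034 [267.2733284  159.64181518] 0 0.034 [193.08779401  87.80763429] 0 0 [229.97153985 123.52232844] 
-0.156 -0.022 [246.40813898 147.31594044] -0.156 0.022 [200.50577845 101.41940751] -0.156 -0.034 [258.92351287 159.89903399] -0.156 0.034 [187.99552356  88.97816846] -0.156 0 [223.45504455 124.31652553] 
-0.12 -0.022 [248.18117335 147.20730338] -0.12 0.022 [201.792399   101.17555119] -0.12 -0.034 [260.85831988 159.83943163] -0.12 0.034 [189.175497  88.706934] -0.12 0 [224.96503729 124.13249534] 
[193.48683067 142.66884527]
[array([195.7, 154.8]), array([192.3,  96.2]), array([193.9, 124.4])] [183.86258628 159.61672121]
[array([194.1, 153.7]), array([191. ,  95.7]), array([192.5, 123.6])] [182.40166389 158.59475326]
```

>>> step_arm --pt "0 4 15 0 44" --pt "0 4 35 0 44" --pt "0 4 55 0 44" --pt "0 4 55 0 44" --pt "0 4 55 0 25" --pt "0 4 55 0 10" --pt "0 4 55 0 0" --pt "0 4 55 0 0" --pt "0 4 55 0 0" --pt "0 4 55 0 0"

```text
t: 3.7
ee_pos: [0.5986, -0.2292, 0.244]
tcp_rot: [[-0.706, 0.708, 0.004], [0.708, 0.706, -0.002], [-0.004, 0.001, -1.0]]
wrist_force: [4.6, 2.9, -0.6]
width: 0.0135
```

Run:
```python
from h import *
s=st(); to(s,[.594,-.230,.077],99.6)
```

```text
t 3.7 tcp [ 0.5986 -0.2292  0.244 ] grasp [ 0.5992 -0.2295  0.081 ] jawang 44.91 tilt [ 0.0038 -0.0019] w 0.0135 F [ 4.6  2.9 -0.6] M [ 0.74 -1.14 -0.08] q [ -1.6  36.8  26.5  98.9 -20.7  49.   78.9]
shift mm [ 3.4 -4.   3.9] yaw -54.7
```

>>> step_arm --pt "0 0 1 -6 0" --pt "0 0 2 -13 0" --pt "0 0 2 -20 0" --pt "0 0 2 -27 0" --pt "0 0 2 -34 0" --pt "0 0 2 -41 0" --pt "0 0 2 -47 0" --pt "0 0 2 -50 0"

```text
t: 4.5
ee_pos: [0.5998, -0.2261, 0.2439]
tcp_rot: [[-0.996, -0.092, 0.006], [-0.092, 0.996, 0.003], [-0.006, 0.002, -1.0]]
wrist_force: [-1.5, 10.7, 12.0]
width: 0.0136
```

Run:
```python
from h import *
s=st(); to(s,[.594,-.230,.077],99.6)
```

```text
t 4.5 tcp [ 0.5998 -0.2261  0.2439] grasp [ 0.6008 -0.2257  0.0809] jawang 95.26 tilt [0.006  0.0026] w 0.0136 F [-1.5 10.7 12. ] M [ 2.49  0.5  -0.03] q [  7.2  34.9  13.1  98.2 -10.5  47.7 120.3]
shift mm [ 7.2 -3.7  3.8] yaw -4.3
```

>>> step_arm --pt "0 2 -1 -3 0" --pt "0 3 -1 -6 0" --pt "0 3 -1 -9 0" --pt "0 3 -1 -11 0" --pt "0 3 -1 -11 0"

```text
t: 5.0
ee_pos: [0.5991, -0.225, 0.2441]
tcp_rot: [[-0.961, -0.278, 0.006], [-0.278, 0.961, 0.001], [-0.006, -0.001, -1.0]]
wrist_force: [2.4, -5.6, -11.1]
width: 0.0151
```

Run:
```python
from h import *
s=st(); to(s,[.594,-.230,.077],99.6)
a=bot.capture("top")[150:250,370:490]; b=bot.capture("side")[200:320,340:484]
f=lambda a:cv2.convertScaleAbs(cv2.resize(a[:,:,::-1],(400,333),interpolation=cv2.INTER_CUBIC),alpha=1.6)
cv2.imwrite("pics/k3.png",np.hstack([f(a),f(b)]))
```

```text
t 5.0 tcp [ 0.5991 -0.225   0.2441] grasp [ 0.6001 -0.2249  0.0811] jawang 106.14 tilt [0.0061 0.0005] w 0.0151 F [  2.4  -5.6 -11.1] M [-1.12 -0.67 -0.77] q [  9.   34.6  10.4  98.3  -8.2  47.5 129.2]
shift mm [ 7.3 -3.2  4.1] yaw 6.5
```

View pics/k3.png

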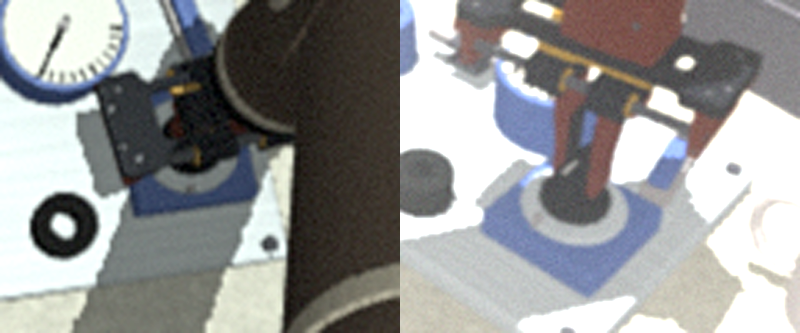

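>>> step_arm --pt "0 0 0 0 10" --pt "0 0 0 0 30" --pt "0 0 0 0 44" --pt "0 0 0 0 44" --pt "0 0 -30 0 44" --pt "0 0 -70 0 44" --pt "0 0 -110 0 44" --pt "0 0 -150 0 44" --pt "0 0 -150 0 44"

```text
t: 6.0
ee_pos: [0.5992, -0.2258, 0.4009]
tcp_rot: [[-0.961, -0.277, 0.016], [-0.277, 0.961, -0.002], [-0.015, -0.007, -1.0]]
wrist_force: [0.7, -0.5, -0.2]
width: 0.044
```

>>> step_arm --pt "30 30 0 5 60" --pt "50 70 0 11 60" --pt "70 110 0 17 60" --pt "70 150 0 23 60" --pt "70 160 0 28 60" --pt "70 160 0 30 60"

```text
t: 6.6
ee_pos: [0.4869, -0.089, 0.3988]
tcp_rot: [[-0.971, 0.24, 0.016], [0.24, 0.971, -0.001], [-0.016, 0.002, -1.0]]
wrist_force: [-0.4, -0.1, 0.2]
width: 0.0603
```

Run:
```python
from h import *
s=st()
A=bot.capture("top");B=bot.capture("side"); cv2.imwrite("pics/top4.png",A[:,:,::-1]); cv2.imwrite("pics/side4.png",B[:,:,::-1])
a=A[150:250,370:490]; b=B[200:320,340:484]
f=lambda a:cv2.convertScaleAbs(cv2.resize(a[:,:,::-1],(400,333),interpolation=cv2.INTER_CUBIC),alpha=1.6)
cv2.imwrite("pics/k4.png",np.hstack([f(a),f(b)]))
```

```text
t 6.6 tcp [ 0.4869 -0.089   0.3988] grasp [ 0.4895 -0.0893  0.2358] jawang 76.13 tilt [ 0.016  -0.0014] w 0.0603 F [-0.4 -0.1  0.2] M [-0.02 -0.03 -0.01] q [ -7.9  10.7  14.6 110.7  -3.2  58.   84.2]
```

View pics/k4.png

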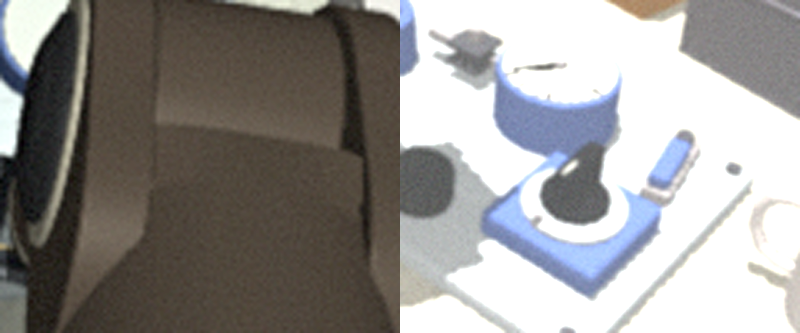

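View pics/top4.png

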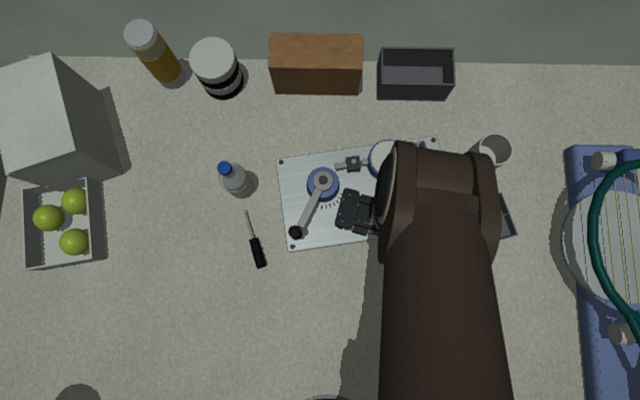

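View pics/side4.png

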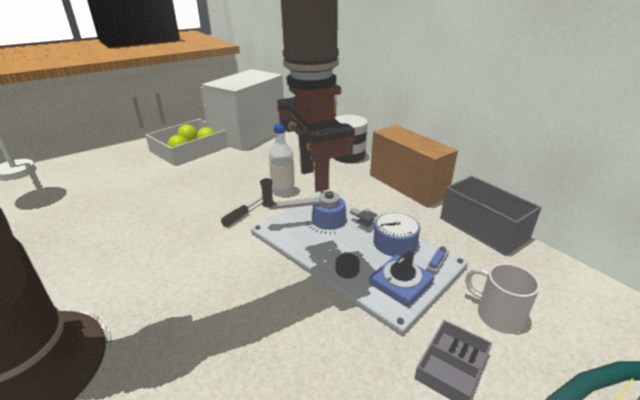

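Run:
```python
import cv2,numpy as np
A=cv2.imread("pics/top4.png");B=cv2.imread("pics/side4.png")
f=lambda a,w:cv2.resize(a,(w,300),interpolation=cv2.INTER_CUBIC)
a=A[150:250,210:343]; b=B[160:260,210:343]
cv2.imwrite("pics/h.png",np.hstack([f(a,399),f(b,399)]))
from h import *
v=np.load("v.npy"); s=bot.get_state(); R=s["tcp_rot"]
tip=s["ee_pos"]+.182*R[:,2]
print([(proj("side",tip+R[:,1]*e,v[4])).round(1) for e in(-.04,.04)])
k=np.array([.599,-.226,.084]);d=np.array([np.cos(v[2]),np.sin(v[2]),0])*.023
print([((proj("side",x,v[4])-[340,200])*400/144+[400,0]).round(0) for x in(k-d,k+d)])
print("bottle",back("top",[224,168],.19,v[3]),back("side",[279,129],.19,v[4]))
```

```text
[array([323.5, 190.6]), array([306.7, 169.9])]
[array([563., 169.]), array([602., 137.])]
bottle [0.60827277 0.23353775 0.19      ] [0.59578271 0.20982162 0.19      ]
```

View pics/h.png

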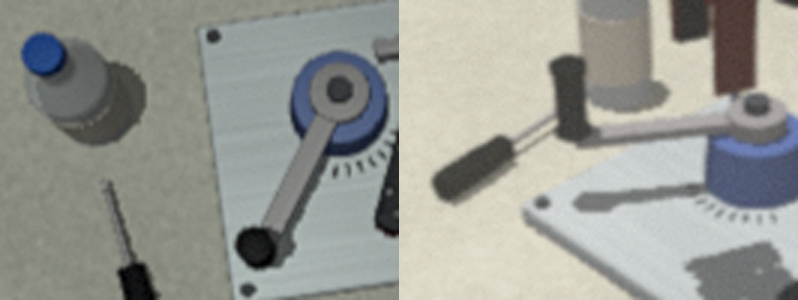

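Run:
```python
from h import *
v=np.load("v.npy")
print(back("top",[295.7,232],.142,v[3]),back("side",[266.4,180.6],.142,v[4]),back("side",[267,192.3],.114,v[4]))
def r(x): return np.r_[proj("top",x,v[3])-[295.7,232],proj("side",x,v[4])-[266.4,180.6]]
o=least_squares(r,[.48,.08,.14]);print(o.x,o.fun)
s=st(); to(s,[.485,.082,.20],65)
```

```text
[0.48267167 0.08113956 0.142     ] [0.4822142  0.07690294 0.142     ] [0.48066316 0.07569263 0.114     ]
[0.48354125 0.08102923 0.13958284] [ 0.1443619  -0.28900714 -0.3185182   0.04897884]
t 6.7 tcp [ 0.4874 -0.0908  0.3988] grasp [ 0.49   -0.0912  0.2358] jawang 76.15 tilt [ 0.0162 -0.0024] w 0.0599 F [-0.4 -0.1  0.3] M [-0.03  0.04 -0.03] q [ -7.8  10.8  14.7 110.6  -3.2  58.   84.4]
shift mm [ 46.9 166.9  35.3] yaw 11.1
```

>>> step_arm --pt "10 30 0 2 70" --pt "20 65 0 4 70" --pt "30 100 0 6 70" --pt "40 135 0 9 70" --pt "48 160 5 11 70" --pt "48 165 10 11 70" --pt "48 165 10 11 70"

```text
t: 7.4
ee_pos: [0.4804, 0.081, 0.3874]
tcp_rot: [[-0.908, 0.418, 0.015], [0.418, 0.909, -0.003], [-0.015, 0.003, -1.0]]
wrist_force: [-0.1, -0.6, -0.2]
width: 0.0699
```

Run:
```python
from h import *
s=st(); to(s,[.483,.080,.114],65)
A=bot.capture("top");B=bot.capture("side")
f=lambda a,w:cv2.resize(a[:,:,::-1],(w,300),interpolation=cv2.INTER_CUBIC)
cv2.imwrite("pics/h2.png",np.hstack([f(A[170:270,230:363],399),f(B[110:210,210:343],399)]))
```

```text
t 7.4 tcp [0.4804 0.081  0.3874] grasp [0.4828 0.0805 0.2244] jawang 65.31 tilt [ 0.0148 -0.0031] w 0.0699 F [-0.1 -0.6 -0.2] M [-0.05  0.03 -0.04] q [-23.   10.7   8.7 112.1  -1.5  56.5  51.7]
shift mm [  1.2  -0.7 110.4] yaw 0.3
```

View pics/h2.png

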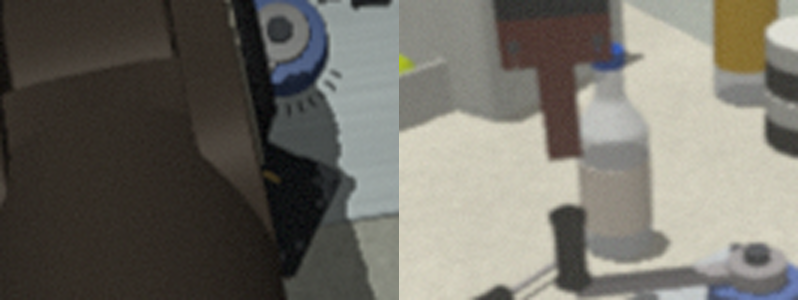

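>>> step_arm --pt "1 -1 30 0 70" --pt "1 -1 60 0 70" --pt "1 -1 85 0 70" --pt "1 -1 105 0 70" --pt "1 -1 110 0 70" --pt "1 -1 110 0 70"

```text
t: 8.1
ee_pos: [0.4811, 0.0773, 0.2778]
tcp_rot: [[-0.906, 0.422, 0.015], [0.422, 0.906, -0.004], [-0.015, 0.003, -1.0]]
wrist_force: [0.5, 1.4, -0.1]
width: 0.0702
```

Run:
```python
from h import *
s=st(); to(s,[.483,.080,.114],65)
B=bot.capture("side")
cv2.imwrite("pics/h3.png",cv2.resize(B[150:250,210:343,::-1],(798,600),interpolation=cv2.INTER_CUBIC))
```

```text
t 8.1 tcp [0.4811 0.0773 0.2778] grasp [0.4835 0.0767 0.1148] jawang 65.02 tilt [ 0.0146 -0.004 ] w 0.0702 F [ 0.5  1.4 -0.1] M [0.03 0.02 0.01] q [-21.7  19.2   8.1 118.5  -3.4  41.7  53.5]
shift mm [1.9 2.8 0.8] yaw 0.0
```

View pics/h3.png

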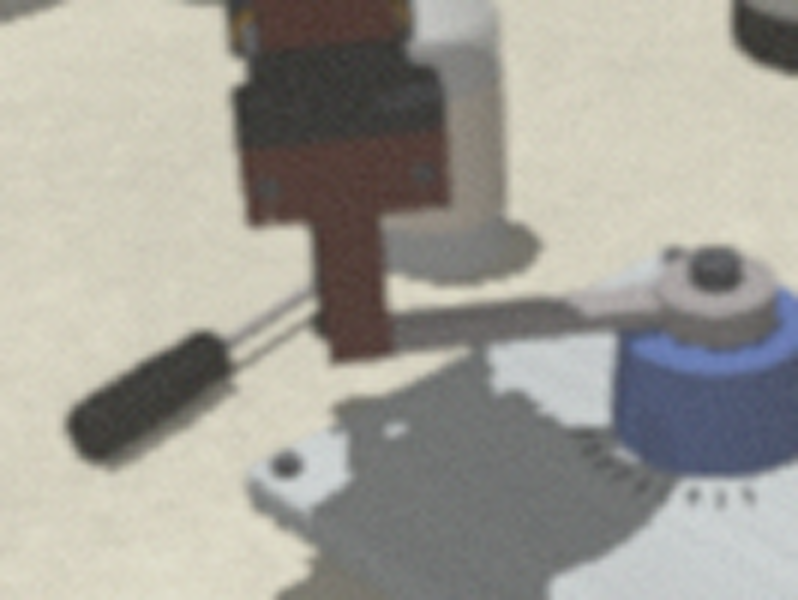

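Handle is behind the near finger (finger at x 315–390, lever meeting it at row 320). Closing.

>>> step_arm --pt "1 2 1 0 50" --pt "1 2 1 0 32" --pt "1 2 1 0 26" --pt "1 2 1 0 20" --pt "1 2 1 0 15" --pt "1 2 1 0 15" --pt "1 2 1 0 15"

```text
t: 8.85
ee_pos: [0.4818, 0.0814, 0.2779]
tcp_rot: [[-0.907, 0.421, 0.018], [0.421, 0.907, -0.002], [-0.017, 0.006, -1.0]]
wrist_force: [1.8, 7.0, -1.1]
width: 0.0256
```

Run:
```python
from h import *
st()
```

```text
t 8.85 tcp [0.4818 0.0814 0.2779] grasp [0.4847 0.0811 0.1149] jawang 65.13 tilt [ 0.0177 -0.0016] w 0.0256 F [ 1.8  7.  -1.1] M [ 1.08 -0.34  0.01] q [-21.9  19.3   7.9 118.4  -3.4  41.5  53.2]
```

>>> step_arm --pt "0 0 0 0 10" --pt "0 0 0 0 10" --pt "0 -7 0 -3 10" --pt "-1 -15 0 -6 10" --pt "-2 -22 0 -9 10" --pt "-3 -29 0 -12 10" --pt "-5 -36 0 -15 10" --pt "-7 -43 0 -18 10" --pt "-9 -50 0 -21 10" --pt "-12 -57 0 -24 10"

```text
t: 9.85
ee_pos: [0.4698, 0.0252, 0.278]
tcp_rot: [[-1.0, 0.013, 0.021], [0.013, 1.0, -0.0], [-0.021, 0.0, -1.0]]
wrist_force: [9.2, 8.8, -9.0]
width: 0.0258
```

```bash
cat >> h.py <<'E'
AXIS=np.array([.6117,.0222])
def lev(s):
    R=s["tcp_rot"]; g=s["ee_pos"]+.163*R[:,2]; d=g[:2]-AXIS
    a=(np.degrees(np.arctan2(d[1],d[0]))-155.1+180)%360-180
    F=s["wrist_force"]; u=d/np.linalg.norm(d); print("theta deg",a,"rad",np.radians(a),"r",np.linalg.norm(d),"Frad",F[:2]@u,"Ftan",-F[0]*u[1]+F[1]*u[0])
    return a
def arc(s,ths):
    R=s["tcp_rot"]; g=s["ee_pos"]+.163*R[:,2]; ja=np.degrees(np.arctan2(R[1,1],R[0,1]))
    for th in ths:
        b=np.radians(155.1+th); p=np.r_[AXIS+.14*np.array([np.cos(b),np.sin(b)]),.115]
        print(th,(1000*R.T@(p-g)).round(1),"yaw",round(ja-65-th,1))
E
python3 - <<'E'
from h import *
s=st(); lev(s); arc(s,[27,30,33,36,39,42,45,48])
E
```

```text
t 9.85 tcp [0.4698 0.0252 0.278 ] grasp [0.4733 0.0251 0.115 ] jawang 89.27 tilt [ 0.0213 -0.0002] w 0.0258 F [ 9.2  8.8 -9. ] M [ 1.69 -1.43 -0.09] q [-12.   17.7   3.5 120.6  -1.3  40.5  81.6]
theta deg 23.685554471837094 rad 0.41339091069402384 r 0.13845852466056224 Frad -9.013638312497195 Ftan -8.948065629080567
27 [ 1.4 -8.1 -0. ] yaw -2.7
30 [  0.8 -15.4   0. ] yaw -5.7
33 [ -0.1 -22.7   0. ] yaw -8.7
36 [ -1.4 -29.9   0.1] yaw -11.7
39 [ -3.1 -37.    0.1] yaw -14.7
42 [ -5.2 -44.    0.1] yaw -17.7
45 [ -7.6 -51.    0.2] yaw -20.7
48 [-10.4 -57.7   0.2] yaw -23.7
```

>>> step_arm --pt "-1 -9 0 -3 10" --pt "-2 -16 0 -6 10" --pt "-3 -23 0 -9 10" --pt "-4 -30 0 -12 10" --pt "-6 -37 0 -15 10" --pt "-8 -44 0 -18 10" --pt "-10 -51 0 -21 10"

```text
t: 10.55
ee_pos: [0.4793, -0.0252, 0.278]
tcp_rot: [[-0.937, -0.349, 0.021], [-0.349, 0.937, 0.001], [-0.021, -0.006, -1.0]]
wrist_force: [5.1, 8.8, -8.3]
width: 0.0258
```

Run:
```python
from h import *
s=st(); lev(s); arc(s,[48,51,54,57,57.3,59])
B=bot.capture("side");A=bot.capture("top"); cv2.imwrite("pics/top5.png",A[:,:,::-1]); cv2.imwrite("pics/side5.png",B[:,:,::-1])
cv2.imwrite("pics/h5.png",np.hstack([cv2.resize(x[:,:,::-1],(400,300),interpolation=cv2.INTER_CUBIC) for x in (A[140:260,250:410],B[160:280,230:390])]))
```

```text
t 10.55 tcp [ 0.4793 -0.0252  0.278 ] grasp [ 0.4828 -0.025   0.115 ] jawang 110.42 tilt [0.0214 0.0013] w 0.0258 F [ 5.1  8.8 -8.3] M [ 1.9  -0.77 -0.17] q [-2.700e+00  1.850e+01 -1.000e-01  1.192e+02  0.000e+00  4.100e+01
  1.076e+02]
theta deg 44.99927005216648 rad 0.7853854234043856 r 0.13725343401956897 Frad -7.838033527147883 Ftan -6.4862795774602775
48 [ 2.6 -7.3  0. ] yaw -2.6
51 [  2.1 -14.6   0.1] yaw -5.6
54 [  1.1 -21.9   0.1] yaw -8.6
57 [ -0.1 -29.1   0.2] yaw -11.6
57.3 [ -0.3 -29.8   0.2] yaw -11.9
59 [ -1.2 -33.9   0.3] yaw -13.6
```

View pics/h5.png

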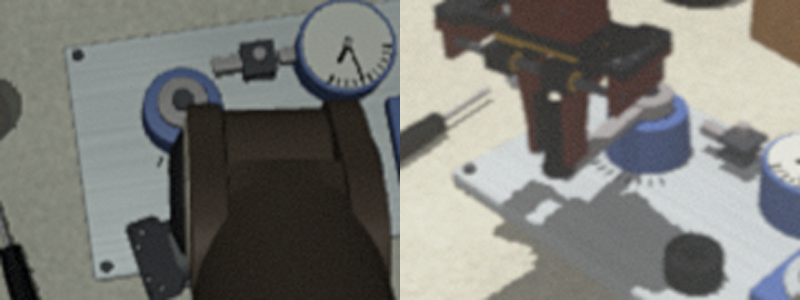

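```bash
sed -i 's/AXIS=np.array.*/AXIS=np.array([.6133,.0257])/; s/155\.1/156.7/g' h.py
python3 - <<'E'
from h import *
s=st(); lev(s); arc(s,[47,50,53,55,57.3,59])
E
```

```text
t 10.65 tcp [ 0.4795 -0.0255  0.2779] grasp [ 0.483  -0.0253  0.115 ] jawang 110.35 tilt [0.0215 0.0013] w 0.0261 F [ 2.2  7.7 -4.1] M [ 1.71 -0.39 -0.1 ] q [-2.700e+00  1.850e+01 -1.000e-01  1.192e+02  0.000e+00  4.100e+01
  1.076e+02]
theta deg 44.65750291368829 rad 0.7794204615628217 r 0.13995272377076276 Frad -4.887871100558399 Ftan -6.39246364647222
47 [-0.2 -5.7  0. ] yaw -1.6
50 [ -0.8 -13.    0.1] yaw -4.6
53 [ -1.8 -20.3   0.1] yaw -7.6
55 [ -2.7 -25.1   0.2] yaw -9.6
57.3 [ -3.9 -30.6   0.2] yaw -11.9
59 [ -4.9 -34.6   0.3] yaw -13.6
```

>>> step_arm --pt "0 -6 0 -2 10" --pt "-1 -13 0 -5 10" --pt "-2 -20 0 -8 10" --pt "-3 -25 0 -10 10" --pt "-4 -30 0 -12 10" --pt "-4 -31 0 -12 10" --pt "-4 -31 0 -12 10"

```text
t: 11.35
ee_pos: [0.4933, -0.0517, 0.2779]
tcp_rot: [[-0.844, -0.536, 0.019], [-0.536, 0.844, 0.003], [-0.018, -0.007, -1.0]]
wrist_force: [-2.0, 8.4, -0.1]
width: 0.0258
```

Run:
```python
from h import *
s=st(); lev(s); arc(s,[57.3])
g=s["ee_pos"]+.163*s["tcp_rot"][:,2]; print("chord theta",2*np.arcsin(np.hypot(*(g[:2]-[.4847,.0811]))/.28))
B=bot.capture("side");A=bot.capture("top"); cv2.imwrite("pics/top6.png",A[:,:,::-1]); cv2.imwrite("pics/side6.png",B[:,:,::-1])
cv2.imwrite("pics/h6.png",cv2.resize(B[170:280,250:397,::-1],(800,600),interpolation=cv2.INTER_CUBIC))
```

```text
t 11.35 tcp [ 0.4933 -0.0517  0.2779] grasp [ 0.4963 -0.0511  0.1149] jawang 122.41 tilt [0.0188 0.0035] w 0.0258 F [-2.   8.4 -0.1] M [ 1.79  0.5  -0.07] q [  2.3  20.   -2.3 117.    0.9  42.  122. ]
theta deg 56.6019901529088 rad 0.9878910913496671 r 0.13994104741003732 Frad -2.9189633111496742 Ftan -8.126574355617414
57.3 [ 0.  -1.7 -0.1] yaw 0.1
chord theta 0.9878678344680843
```

View pics/h6.png

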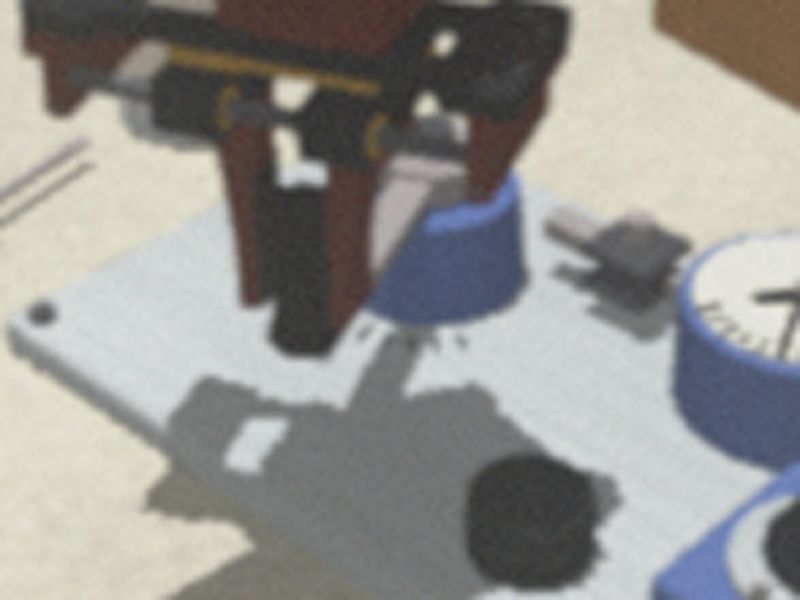

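View pics/top6.png

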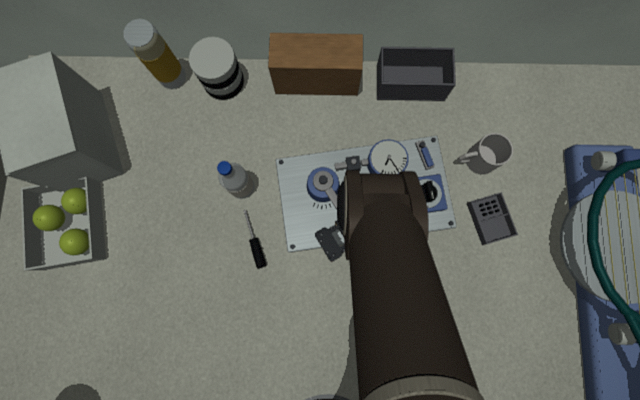

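View pics/side6.png

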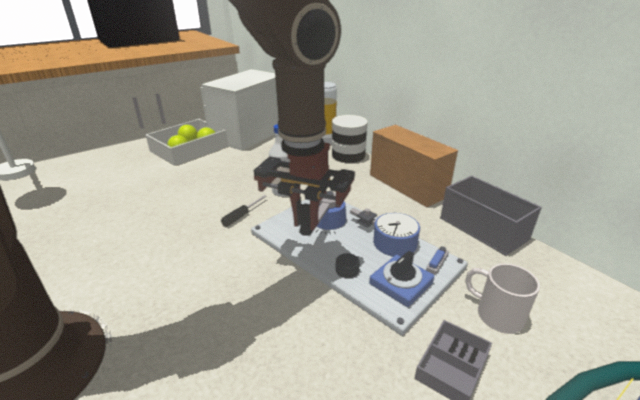

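Run:
```python
from h import *
for i in range(12):
    A=bot.capture("top")
    if i%4==3: s=st(); lev(s); print(np.abs(s["dq"]).max())
B=bot.capture("side")
a0=cv2.imread("pics/top0.png")[:,:,::-1]
for n,(r0,r1,c0,c1) in dict(water=(155,200,210,255),awl=(205,272,240,270),mug=(130,175,450,515),tray=(190,245,465,520)).items():
    print(n,cv2.absdiff(A,a0)[r0:r1,c0:c1].mean())
cv2.imwrite("pics/side7.png",cv2.resize(B[200:320,340:484,::-1],(700,583),interpolation=cv2.INTER_CUBIC))
```

```text
t 11.65 tcp [ 0.4932 -0.0515  0.2779] grasp [ 0.4962 -0.051   0.1149] jawang 122.42 tilt [0.0188 0.0034] w 0.0254 F [-2.4  7.9  0.8] M [ 1.8   0.46 -0.13] q [  2.3  19.9  -2.3 117.    0.9  42.  122. ]
theta deg 56.525097832713186 rad 0.986549067192756 r 0.13995786272809085 Frad -2.308306293282207 Ftan -7.945589854878986
0.13320466364677946
t 11.85 tcp [ 0.4932 -0.0515  0.2779] grasp [ 0.4962 -0.051   0.1149] jawang 122.42 tilt [0.0188 0.0034] w 0.0257 F [-2.1  8.4 -0.2] M [ 1.81  0.48 -0.07] q [  2.3  19.9  -2.3 117.    0.9  42.  122. ]
theta deg 56.526965695253466 rad 0.9865816675440586 r 0.13993005795544958 Frad -2.884219314604069 Ftan -8.156957142904218
0.09531011710255255
t 12.05 tcp [ 0.4932 -0.0515  0.2779] grasp [ 0.4962 -0.051   0.1149] jawang 122.42 tilt [0.0188 0.0034] w 0.0256 F [-1.9  7.6  1.1] M [ 1.77  0.48 -0.16] q [  2.3  19.9  -2.3 117.    0.9  42.  122. ]
theta deg 56.53345196809897 rad 0.9866948743613954 r 0.13994581034528042 Frad -2.563315965274842 Ftan -7.384222968589083
0.08788668500352442
water 12.999670781893004
awl 13.666998341625208
mug 13.301424501424501
tray 11.576528925619835
```

View pics/side7.png

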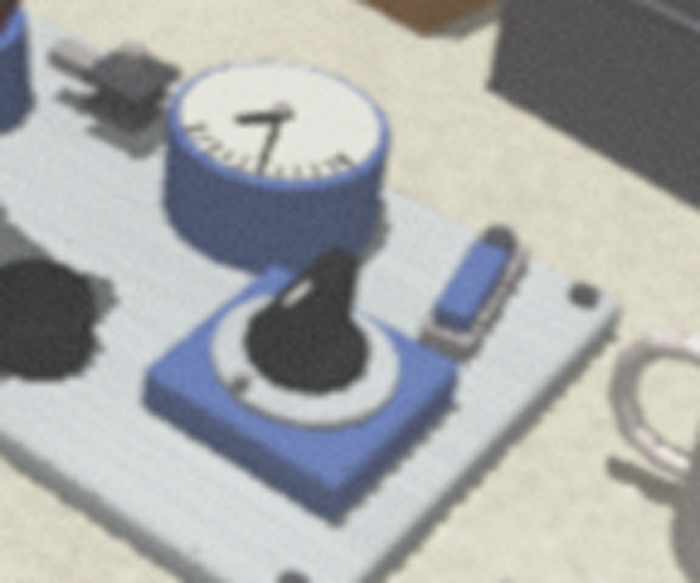

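Run:
```python
from h import *
print(bot.hand_in()); s=st(); lev(s)
```

```text
the job is handed in; nothing more can be done
None
the job is handed in; nothing more can be done
```

I turned the knob back to its zero stop. I then swung the lever to about the fifth click and handed the job in at about 12 s, with the gripper still holding the handle.

- **Knob:** I turned it about 55° counter-clockwise until it wedged against the stop. Torque about the tool axis rose to 0.77 N m and the jaws were pried open slightly. In the side image, the bar afterwards lay along the rig's x axis with its mark end towards the robot. It looked the same just before hand-in.
- **Lever:** My last estimate was 0.987 rad, taken from the gripper's path round the 140 mm circle, and it held steady for about 0.7 s. The tangential push of about 8 N (1.1 N m) fits the roughly 1.2 N m expected at the fifth click. The grip may have lifted the lever by up to about 0.03 rad as it closed, so the true angle could be 0.99–1.02 rad, inside the allowed 0.91–1.09 rad.
- **Checks that disagreed:**
  - My first camera fit put the knob and the lever axis about 4–5 mm off. I corrected the axis from the measured arc during the swing.
  - The grip width read 25.6 mm against the stated 23 mm handle, which I did not explain.
- **Other objects:** No object in the before and after pictures looked moved. The picture-difference numbers for the water bottle, awl, mug and tray were uniform (11.6–13.7). I took that as camera noise but did not compare it with a patch of bare table. I judged the tape roll and spare clamp by eye only.

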